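Put the orange bobbin away in the thread cabinet

TASK

Swing the green thread cabinet's door wide open by its handle, set the orange bobbin upright on the spindle that stands on the inside of the door, pushed right down onto its plate, then shut the door completely with the bobbin inside. Do not move or knock over anything else on the bench.

Things in the scene. Friction and masses are not known exactly. Their poses are not given: they have to be found in the camera images.
- cabinet: Green bench-top cabinet fixed to the bench, 145 mm deep (x, door included), 220 mm wide (y), 200 mm tall, with a clear roof over all its inside. Origin: centre of its underside; its front, with the door, faces its own -x and stands 72 mm from the origin. Its yaw is up to 0.2 rad either way.
- door (a joint): Angle of the cabinet's door in rad: 0 is shut, 1.75 is its stop; at 1.57 it stands square to the front. It may start shut or up to 0.3 ajar. Hinged on its left (the cabinet's +y side); it swings out towards the robot, turning clockwise seen from above as it opens. No latch or spring; friction about 0.15 N m, so it stays where it is left.
- door_hinge (a point): Point on the door's vertical hinge axis (at the outer face, left edge), 100 mm above the bench. Its axes turn with the door: z up, x from the outer face to the inner face, y along the door towards the hinge. The door is a panel 216 mm wide, 14 mm thick, from 3 mm to 197 mm above the bench.
- door_handle (a point): Grip point on the door's handle: an upright round steel bar 11 mm thick standing 35 mm off the outer face, 30 mm in from the free edge (186 mm from the hinge). The bar runs from 90 to 190 mm above the bench (round ends included); this point is on the bar's axis 167 mm above the bench. Two 8 mm pins, 102 and 178 mm up, join bar and door.
- spindle_foot (a point): Foot of the upright spindle, on top of the plate that carries it inside the door, 108 mm above the bench. Spindle 14 mm thick, 70 mm tall, top 12 mm tapering to 4 mm. It turns with the door (axes as door_hinge): 105 mm along the door from the hinge, 55 mm from the inner face. Under the roof while the door is shut (roof 188 to 200 mm above the bench); door square open: free from above.
- bobbin_orange: The orange plastic bobbin standing upright on the bench: 60 mm tall, two round flanges 60 mm across and 8 mm thick at its foot and top, core between them 48 mm across, bore 20 mm across right through it. Origin: centre of its underside. z up. 0.09 to 0.16 kg. The one to put away; it may be in any of five places on the right of the bench, among the other bobbins, the glue and the jar.
- bobbin_blue: A blue plastic bobbin standing upright on the bench: 60 mm tall, two round flanges 60 mm across and 8 mm thick at its foot and top, core between them 48 mm across, bore 20 mm across right through it. Origin: centre of its underside. z up. 0.09 to 0.16 kg. Bystander, loose: leave alone.
- bobbin_white: A white plastic bobbin standing upright on the bench: 60 mm tall, two round flanges 60 mm across and 8 mm thick at its foot and top, core between them 48 mm across, bore 20 mm across right through it. Origin: centre of its underside. z up. 0.09 to 0.16 kg. Bystander, loose: leave alone.
- glue: White plastic glue bottle with a red cap, 56 mm across, 170 mm tall, upright. Origin: centre of its underside. Bystander, loose: leave alone.
- jar: Amber jar with a black cap, 64 mm across, 90 mm tall, upright. Origin: centre of its underside. Bystander, loose: leave alone.
- water: Blue drinking bottle with a white cap, 62 mm across, 190 mm tall, upright, left of the cabinet. Origin: centre of its underside. Bystander, loose: leave alone.
- finial: Turned dark wood finial, 56 mm across, 120 mm tall, upright, right of the cabinet. Origin: centre of its underside. Bystander, loose: leave alone.
- screwdriver: Yellow screwdriver, 200 mm long, lying on the left of the bench. Origin: under its middle; its x axis runs from handle to tip. Bystander, loose: leave alone.
There are look-alikes about, which are no part of the job. Several things have the shape of the bobbin_orange; the one meant has the colours described above.

How it is judged:
By the outcome, as a careful person would: the job done as asked, in the order asked, and still so for the second after the job is handed in, with the robot touching nothing.
It also fails if it takes over 72 s, if anything falls off the work surface, if the arm or the gripper's body presses on something with over 40 N, if the wrist force passes 120 N, or if a joint passes its speed limit or range.

ROBOT

A 7-joint arm with a two-finger parallel gripper is mounted at the origin on the work surface. World frame = base frame: x ahead of the robot, y to its left, z up, the work surface at z = 0. Lengths are in m, angles in rad, forces in N, time in s.
With the tool pointing down it reaches from about 0.4 to 0.85 m from the base axis. Payload 10.4 kg.
Tool frame: the origin (TCP) lies midway between the tips of the shut fingers; the grasp point (between the pads) lies 19 mm behind it; z points along the fingers, x is the direction in which the jaws open and shut, and the axes are right-handed (so a half turn about z gives the same grasp; the last joint's range is limited). The gripper opens to 87 mm and grips with 3 to 60 N. Pads are 19 mm wide; open, the fingers measure 117 mm over their backs; the gripper's body (75 mm by 190 mm) begins 51 mm behind the grasp point.
Start: joints at [1.165, 0.332, -0.065, 1.46, 0.022, 1.35, -0.088], TCP at [0.233, -0.58, 0.223] pointing down, gripper open.
Joint ranges: [-2.6, 2.6], [-0.5, 2.12], [-1.47, 1.34], [0.16, 2.42], [-1.27, 4.41], [0.06, 2.06], [-2.6, 2.6]. Speed limits (rad/s): [2.22, 2.22, 2.79, 2.79, 3.14, 3.14, 3.14].

INTERFACE

Orientations are given as a unit quaternion [x, y, z, w].
In Python, from bench import r gives the robot as it stands. The module is installed in compiled form; this text tells all that it offers.
- The arm moves only by the tool play_rows, never from a script. Its argument "commands" is a list of rows, each a list of 7 numbers: the shift along the world's x, y, z in cm, then the turn, a rotation vector about the world's x, y, z in rad, then the finger opening in cm, from 0 to 8.7. A call has 1 to 20 rows; each row shifts and turns the commanded pose from where the row before left it; what a row does not reach is not made up. A row lasts 1/8 s, in which the tool goes at most 62.5 mm and 10.7 degrees, less where a joint would pass 70% of its speed; a pose out of reach is approached as far as the arm can. A call is refused whole if a number of a shift passes 6.25 or a number of a turn 0.188, either way. A call with a gripper value outside its range is refused whole. The fingers move at their own pace and stop on an object; "grip_force" is the grip in N (left out, the last holds). Time passes only in rows, so rows that do not move let the fingers close. It gives the time, the measured TCP pose, the force and the opening at its end, in the units of the state.
- r.read_state(): the state, without advancing time (a new reading comes with each control period).
- r.camera(name): name is "side" or "top" or "wrist"; returns a dict with "img" (384x512x3 uint8, red, green, blue), "K" (3x3 intrinsics, pixels), "camera_from_world" (4x4, takes a point from world to camera coordinates). Camera axes: x right, y down, z forward; pixel columns grow to the right and rows downward; lengths in m; the calibration is good to about 2 mm. The wrist camera is an equidistant fisheye: a pixel r from the principal point sees the ray r / f radians off the axis. A picture is of the moment at which its call begins. There is no depth.
- r.close_job(): hands the job in, once; it reports no verdict.
The state is a dict: "time": time; "joint_positions": joint angles; "joint_vel": joint speeds; "joint_torque": joint torques, N m; "ee_pos": TCP position; "eef_rot": TCP orientation; "ft_force": force on the tool from outside, world axes, zero at the start; "torque": the same for the moment, N m; "width": finger opening in m.
Only numpy, scipy, OpenCV 4.12 (cv2) and the standard library are available. Lean on these libraries where they do the work, as an engineer would, in place of code of your own. Each camera call takes 0.05 s, during which the arm holds its last target. There are 200 camera calls.

## Working session

There is one attempt and no reset: what is moved stays moved. The work goes in short steps, Python scripts to look and compute and a tool call to move; the robot and the scene stay as the last step left them, time stands still between calls to the robot, and variables do not carry over. Pictures are saved under pics/ and viewed, about 8 in all and at most 12, crops included, and the job is handed in when it is done.

Besides the shell and the picture viewer there is one more tool, called after ">>>" in YAML: its name, and indented under it one key for each argument. play_rows: Moves the arm, as the interface text tells. Its arguments: {"type":"object","properties":{"commands":{"type":"array","items":{"type":"array","items":{"type":"number"}}},"grip_force":{"type":"number"}},"required":["commands"]}

```bash
mkdir -p pics; ls; cat > h.py <<'E'
import numpy as np, cv2
from bench import r
def cam(n):
    c=r.camera(n); return c['img'],np.array(c['K']),np.array(c['camera_from_world'])
def save(n,img): cv2.imwrite('pics/'+n,cv2.cvtColor(img,cv2.COLOR_RGB2BGR))
def ray(K,T,u,v,fish=False):
    R=T[:3,:3];o=-R.T@T[:3,3]
    x=(u-K[0,2])/K[0,0];y=(v-K[1,2])/K[1,1]
    if fish:
        a=np.hypot(x,y);d=np.array([x/a*np.sin(a),y/a*np.sin(a),np.cos(a)]) if a>0 else np.array([0,0,1.])
    else: d=np.array([x,y,1.])
    return o,R.T@d
def onz(K,T,u,v,z,fish=False):
    o,d=ray(K,T,u,v,fish);return (o+d*(z-o[2])/d[2]).round(4)
def proj(K,T,p):
    q=T[:3,:3]@np.array(p)+T[:3,3];return (K@(q/q[2]))[:2].round(1)
E
python3 - <<'E'
from h import *
for n in('top','side'):
    i,K,T=cam(n);save(n+'1.png',i);print(n,K.round(1).tolist(),T.round(3).tolist(),(-T[:3,:3].T@T[:3,3]).round(3))
s=r.read_state();print({k:np.round(v,3).tolist() for k,v in s.items()})
E
```

```text
pics
top [[434.1, 0.0, 251.9], [0.0, 434.1, 199.6], [0.0, 0.0, 1.0]] [[-0.015, -1.0, 0.001, -0.0], [-0.995, 0.015, -0.098, 0.582], [0.098, -0.003, -0.995, 1.31], [0.0, 0.0, 0.0, 1.0]] [ 0.451 -0.005  1.361]
side [[365.2, 0.0, 250.5], [0.0, 365.2, 194.4], [0.0, 0.0, 1.0]] [[-0.997, -0.079, -0.01, 0.573], [-0.052, 0.747, -0.662, 0.101], [0.059, -0.66, -0.749, 1.028], [0.0, 0.0, 0.0, 1.0]] [0.515 0.648 0.843]
{'time': 0.1, 'joint_positions': [1.165, 0.333, -0.065, 1.461, 0.022, 1.35, -0.088], 'joint_vel': [-0.001, -0.001, 0.001, -0.003, 0.001, 0.001, -0.0], 'joint_torque': [0.002, -62.455, 0.025, -39.072, -0.061, 0.037, 0.0], 'ee_pos': [0.233, -0.579, 0.222], 'eef_rot': [0.829, -0.56, -0.001, -0.0], 'ft_force': [0.352, 0.202, -0.557], 'torque': [-0.042, 0.025, -0.029], 'width': 0.087}
```

View pics/top1.png

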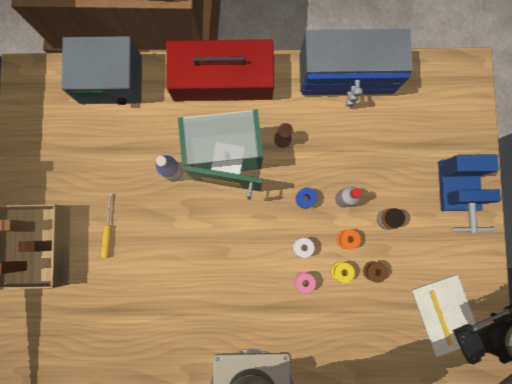

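View pics/side1.png

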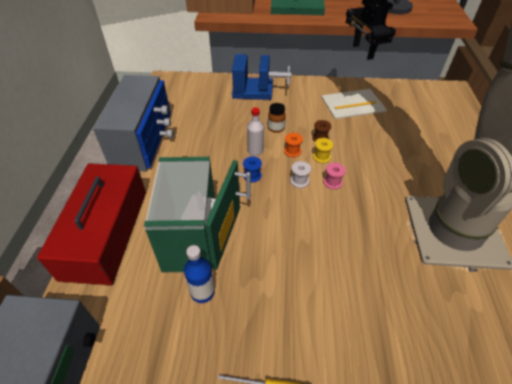

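```bash
python3 - <<'E'
from h import *
i,K,T=cam('top')
c=i[100:295,150:415];save('crop1.png',cv2.resize(c,None,fx=3,fy=3,interpolation=cv2.INTER_CUBIC))
hsv=cv2.cvtColor(i,cv2.COLOR_RGB2HSV)
m=cv2.inRange(hsv,(4,200,150),(13,255,255));m[:, :250]=0
n,l,s,ce=cv2.connectedComponentsWithStats(m)
for k in range(1,n):
    if s[k,4]>30: print(s[k],ce[k])
g=cv2.inRange(hsv,(60,100,30),(90,255,255))
n,l,s,ce=cv2.connectedComponentsWithStats(g)
for k in range(1,n):
    if s[k,4]>80: print('g',s[k],ce[k])
E
```

```text
g [74 91 30  5 96] [88.10416667 93.375     ]
```

View pics/crop1.png

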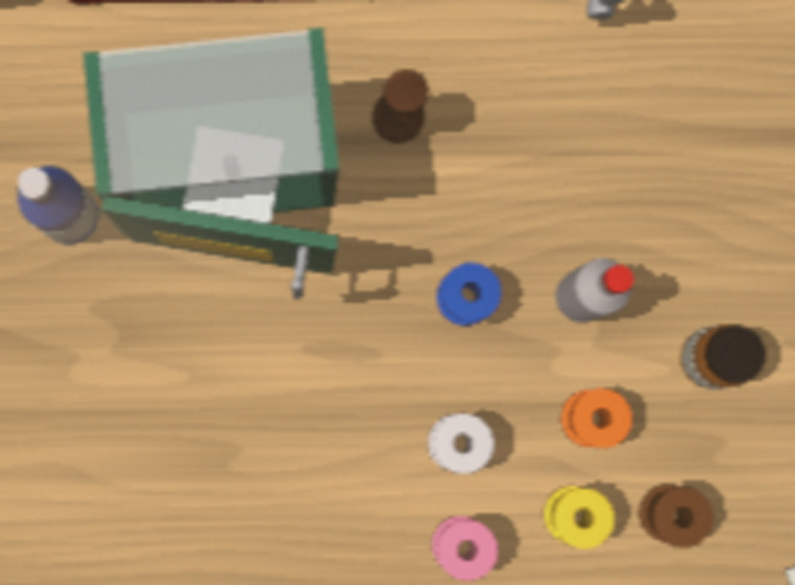

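```bash
python3 - <<'E'
from h import *
i,K,T=cam('top')
f=lambda x,y,z:onz(K,T,150+(x+.5)/3-.5,100+(y+.5)/3-.5,z)
for n,x,y,z in [('orange',601,418,.06),('white',462,443,.06),('pink',466,548,.06),('yellow',583,517,.06),('brown',682,515,.06),('blue',470,294,.06),('glue',619,279,.17),('jar',734,354,.09),('water',34,183,.19),('finial',406,90,.12),
 ('BL',84,54,.2),('BR',326,29,.2),('FR',338,168,.2),('FL',97,198,.2),('doorfree',338,238,.197),('doorfreeout',336,248,.197),('doorhinge',104,208,.197),('bartop',304,250,.19),('barbot',297,293,.09)]:
    print(n,f(x,y,z))
E
```

```text
orange [ 0.4558 -0.2996  0.06  ]
white [ 0.4332 -0.1606  0.06  ]
pink [ 0.3303 -0.1618  0.06  ]
yellow [ 0.3588 -0.2782  0.06  ]
brown [ 0.3592 -0.376   0.06  ]
blue [ 0.5818 -0.1726  0.06  ]
glue [ 0.5825 -0.2959  0.17  ]
jar [ 0.516 -0.425  0.09 ]
water [0.6762 0.2386 0.19  ]
finial [ 0.7761 -0.108   0.12  ]
BL [0.7929 0.1916 0.2   ]
BR [ 0.8131 -0.0295  0.2   ]
FR [ 0.684  -0.0383  0.2   ]
FL [0.6597 0.1796 0.2   ]
doorfree [ 0.6205 -0.0372  0.197 ]
doorfreeout [ 0.6114 -0.0353  0.197 ]
doorhinge [0.651  0.1738 0.197 ]
bartop [ 0.611  -0.0064  0.19  ]
barbot [0.5823 0.001  0.09  ]
```

```bash
python3 - <<'E'
from h import *
for n in('top','side'):
    i,K,T=cam(n)
    for z in(.19,.167,.09): print(n,z,proj(K,T,(.583,-.003,z)))
    print(proj(K,T,(.649,.174,.197)))
    if n=='top':x0,y0,x1,y1=175,150,285,210
    else:x0,y0,x1,y1=200,140,275,240
    s=6 if n=='top' else 5
    a=cv2.resize(i[y0:y1,x0:x1],None,fx=s,fy=s,interpolation=cv2.INTER_CUBIC)
    for z in(.19,.09):
        u,v=proj(K,T,(.583,-.003,z));cv2.circle(a,(int((u-x0+.5)*s),int((v-y0+.5)*s)),4,(255,0,255),1)
    globals()[n]=a
H=max(top.shape[0],side.shape[0])
o=np.zeros((H,top.shape[1],3),np.uint8);o[:top.shape[0]]=top
save('chk.png',cv2.resize(np.hstack([o,side]),None,fx=.75,fy=.75))
E
```

```text
top 0.19 [249.9 193.2]
top 0.167 [249.9 194.2]
top 0.09 [250.  197.1]
[184.3 169.7]
side 0.19 [246.5 171.6]
side 0.167 [246.6 178. ]
side 0.09 [247.1 197.6]
[209.7 224.7]
```

View pics/chk.png

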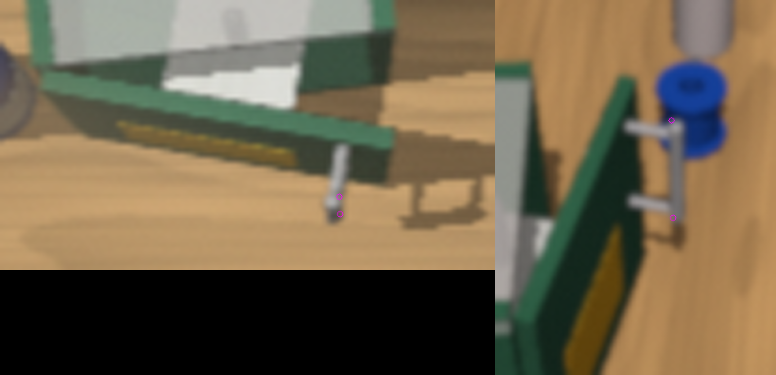

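Could be taken for the target (top view): yellow (344,272), pink (305,283), brown (376,272), white (304,248), blue (306,198). The orange one, at (350,239), is the bobbin meant, and the close crop confirms its colour. The second crop shows the handle bar within about 1 px of the prediction, at about (0.580, -0.001). Next: move above the handle.

>>> play_rows:
  commands:
    - [1.9,3.2,0.6,0,0,0.144,5]
    - [1.9,3.2,0.6,0,0,0.144,5]
    - [1.9,3.2,0.6,0,0,0.144,5]
    - [1.9,3.2,0.6,0,0,0.144,5]
    - [1.9,3.2,0.6,0,0,0.144,5]
    - [1.9,3.2,0.6,0,0,0.144,5]
    - [1.9,3.2,0.6,0,0,0.144,5]
    - [1.9,3.2,0.6,0,0,0.144,5]
    - [1.9,3.2,0.6,0,0,0.144,5]
    - [1.9,3.2,0.3,0,0,0.144,5]
    - [1.9,3.2,0,0,0,0.144,5]
    - [1.9,3.2,0,0,0,0.144,5]
    - [1.9,3.2,0,0,0,0.144,5]
    - [1.9,3.2,0,0,0,0.144,5]
    - [1.9,3.2,0,0,0,0.144,5]
    - [1.9,3.2,0,0,0,0.144,5]
    - [1.9,3.2,-1,0,0,0.144,5]
    - [1.9,3.2,-1,0,0,0.144,5]
    - [0,0,0,0,0,0,5]
  grip_force: 20

```text
time: 2.68
ee_pos: [0.5756, -0.0006, 0.2586]
eef_rot: [0.762, 0.648, 0.0, -0.001]
ft_force: [0.6, -0.7, 0.6]
width: 0.0499
```

```bash
cat >> h.py <<'E'
from scipy.spatial.transform import Rotation as Ro
def st():
    s=r.read_state();R=Ro.from_quat(s['eef_rot']).as_matrix()
    print('t',round(s['time'],2),'p',np.round(s['ee_pos'],4),'yaw',round(np.arctan2(R[1,0],R[0,0]),3),'z',R[:,2].round(3),'F',np.round(s['ft_force'],1),'w',round(s['width'],4),'q',np.round(s['joint_positions'],2))
E
python3 -c "
from h import *
st();i,K,T=cam('wrist');save('w1.png',i)"
```

```text
t 2.67 p [ 0.5756 -0.0006  0.2586] yaw 1.41 z [-0.001  0.002 -1.   ] F [ 0.6 -0.7  0.6] w 0.0499 q [ 0.53  0.29 -0.74  1.51  0.19  1.42  1.19]
```

View pics/w1.png

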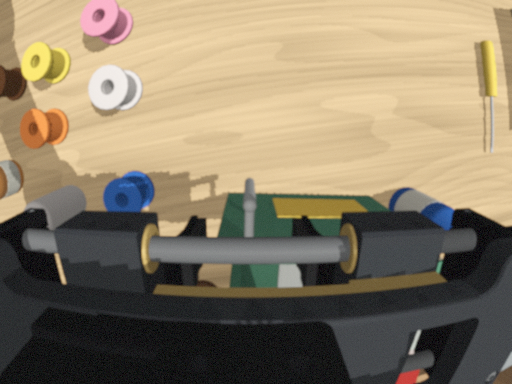

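The wrist view shows the bar at column 249, between the fingers (207 to 300). Descend and grip.

>>> play_rows:
  commands:
    - [0.4,0,-2.5,0,0,0,5]
    - [0,0,-2.5,0,0,0,5]
    - [0,0,-2,0,0,0,5]
    - [0,0,-2,0,0,0,5]
    - [0,0,-2,0,0,0,5]
    - [0,0,0,0,0,0,5]
    - [0,0,0,0,0,0,0]
    - [0,0,0,0,0,0,0]
    - [0,0,0,0,0,0,0]
    - [0,0,0,0,0,0,0]
    - [0,0,0,0,0,0,0]
    - [0,0,0,0,0,0,0]
  grip_force: 20

```text
time: 4.22
ee_pos: [0.5801, -0.0007, 0.1499]
eef_rot: [0.763, 0.647, 0.002, -0.001]
ft_force: [2.9, 8.8, -2.8]
width: 0.0104
```

```bash
python3 -c "
from h import *
st()
H=np.array([.649,.174]);ps=-.17
# arc rows
def hp(ps): return H+.186*np.array([np.sin(ps),-np.cos(ps)])-.035*np.array([np.cos(ps),np.sin(ps)])
a=np.linspace(-.17,-1.55,28);P=np.array([hp(x) for x in a]);print((np.diff(P,axis=0)*100).round(2).tolist(), np.diff(a)[0],P[0],P[-1])"
```

```text
t 4.22 p [ 0.5801 -0.0007  0.1499] yaw 1.407 z [ 0.002  0.004 -1.   ] F [ 2.9  8.8 -2.8] w 0.0104 q [ 0.51  0.37 -0.72  1.65  0.26  1.22  1.14]
[[-0.9, 0.36], [-0.88, 0.41], [-0.86, 0.45], [-0.83, 0.49], [-0.81, 0.53], [-0.78, 0.58], [-0.75, 0.61], [-0.71, 0.65], [-0.68, 0.69], [-0.64, 0.72], [-0.61, 0.75], [-0.57, 0.78], [-0.53, 0.81], [-0.48, 0.84], [-0.44, 0.86], [-0.4, 0.88], [-0.35, 0.9], [-0.3, 0.92], [-0.26, 0.93], [-0.21, 0.94], [-0.16, 0.95], [-0.11, 0.96], [-0.06, 0.97], [-0.01, 0.97], [0.04, 0.97], [0.09, 0.96], [0.13, 0.96]] -0.05111111111111111 [ 0.58303662 -0.00339738] [0.4623124  0.20512459]
```

>>> play_rows:
  commands:
    - [-0.9,0.36,0,0,0,-0.051,0]
    - [-0.88,0.41,0,0,0,-0.051,0]
    - [-0.86,0.45,0,0,0,-0.051,0]
    - [-0.83,0.49,0,0,0,-0.051,0]
    - [-0.81,0.53,0,0,0,-0.051,0]
    - [-0.78,0.58,0,0,0,-0.051,0]
    - [-0.75,0.61,0,0,0,-0.051,0]
    - [-0.71,0.65,0,0,0,-0.051,0]
    - [-0.68,0.69,0,0,0,-0.051,0]
    - [-0.64,0.72,0,0,0,-0.051,0]

```text
time: 5.48
ee_pos: [0.5033, 0.055, 0.1499]
eef_rot: [0.901, 0.433, 0.004, -0.001]
ft_force: [16.8, 13.2, -14.9]
width: 0.0103
```

```bash
python3 -c "
from h import *
st()"
```

```text
t 5.47 p [0.5033 0.055  0.1499] yaw 0.895 z [ 0.006  0.005 -1.   ] F [ 16.8  13.2 -14.9] w 0.0103 q [ 0.46  0.19 -0.72  1.84  0.13  1.16  0.6 ]
```

>>> play_rows:
  commands:
    - [-0.45,0.9,0,0,0,-0.051,0]
    - [-0.45,0.9,0,0,0,-0.051,0]
    - [-0.5,0.8,0,0,0,-0.051,0]
    - [-0.46,0.84,0,0,0,-0.051,0]
    - [-0.42,0.86,0,0,0,-0.051,0]
    - [-0.38,0.88,0,0,0,-0.051,0]

```text
time: 6.22
ee_pos: [0.4744, 0.103, 0.1498]
eef_rot: [0.957, 0.289, 0.0, 0.0]
ft_force: [1.2, -0.8, 0.6]
width: 0.0104
```

```bash
python3 -c "
from h import *
st()"
```

```text
t 6.22 p [0.4744 0.103  0.1498] yaw 0.586 z [ 0. -0. -1.] F [ 1.2 -0.8  0.6] w 0.0104 q [ 0.38  0.14 -0.73  1.88  0.11  1.15  0.2 ]
```

Force is near zero. Continue the arc.

>>> play_rows:
  commands:
    - [-0.33,0.9,0,0,0,-0.051,0]
    - [-0.28,0.92,0,0,0,-0.051,0]
    - [-0.23,0.93,0,0,0,-0.051,0]
    - [-0.18,0.94,0,0,0,-0.051,0]
    - [-0.13,0.95,0,0,0,-0.051,0]
    - [-0.08,0.96,0,0,0,-0.051,0]
    - [-0.02,0.97,0,0,0,-0.051,0]
    - [0.02,0.97,0,0,0,-0.051,0]
    - [0.06,0.97,0,0,0,-0.051,0]
    - [0.1,0.96,0,0,0,-0.051,0]
    - [0,0,0,0,0,0,0]

```text
time: 7.6
ee_pos: [0.4615, 0.1996, 0.1498]
eef_rot: [0.999, 0.04, -0.002, -0.0]
ft_force: [-11.8, 1.9, 9.1]
width: 0.0105
```

```bash
python3 -c "
from h import *
st()"
```

```text
t 7.6 p [0.4615 0.1996 0.1498] yaw 0.08 z [-0.003  0.    -1.   ] F [-11.8   1.9   9.1] w 0.0105 q [ 0.19  0.2  -0.75  1.84  0.14  1.17 -0.53]
```

>>> play_rows:
  commands:
    - [0,0,0,0,0,0,3]
    - [0,0,0,0,0,0,3]
    - [0,0,0,0,0,0,3]
    - [0,0,2.5,0,0,0,3]
    - [0,0,3,0,0,0,3]
    - [0,0,3,0,0,0,3]
    - [0,0,3,0,0,0,3]
    - [0,0,3,0,0,0,3]

```text
time: 8.6
ee_pos: [0.4638, 0.1974, 0.2956]
eef_rot: [0.999, 0.039, 0.0, 0.0]
ft_force: [-0.1, 0.1, 0.3]
width: 0.0301
```

>>> play_rows:
  commands:
    - [0,-3.6,0,0,0,-0.134,8.7]
    - [0,-3.6,0,0,0,-0.134,8.7]
    - [0,-3.6,0,0,0,-0.134,8.7]
    - [0,-3.6,0,0,0,-0.134,8.7]
    - [0,-3.6,0,0,0,-0.134,8.7]
    - [0,-3.6,0,0,0,-0.134,8.7]
    - [0,-3.6,0,0,0,-0.134,8.7]
    - [0,-3.6,0,0,0,-0.134,8.7]
    - [0,-3.6,0,0,0,-0.134,8.7]
    - [0,-3.6,0,0,0,-0.134,8.7]
    - [0,-3.6,0,0,0,-0.134,8.7]
    - [0,-3.6,0,0,0,-0.134,8.7]
    - [0,-3.6,-2,0,0,-0.134,8.7]
    - [-0.5,-3.2,-2,0,0,-0.134,8.7]
    - [0,0,0,0,0,0,8.7]

```text
time: 10.48
ee_pos: [0.4568, -0.3048, 0.2525]
eef_rot: [-0.62, 0.784, 0.001, -0.001]
ft_force: [0.4, 0.8, 0.1]
width: 0.087
```

```bash
python3 - <<'E'
from h import *
st()
i,K,T=cam('wrist');top,K2,T2=cam('top')
hsv=cv2.cvtColor(i,cv2.COLOR_RGB2HSV)
# dark bore blob inside orange: orange mask
m=cv2.inRange(hsv,(5,150,120),(13,255,255))
n,l,s,ce=cv2.connectedComponentsWithStats(m)
for k in range(1,n):
    if s[k,4]>300: print(s[k],ce[k])
def projf(p):
    q=T[:3,:3]@np.array(p)+T[:3,3];a=np.arctan2(np.hypot(*q[:2]),q[2]);h=q[:2]/np.hypot(*q[:2])
    return K[0,2]+K[0,0]*a*h[0],K[1,2]+K[1,1]*a*h[1]
print(projf((.4558,-.2996,.06)))
a=cv2.resize(i,(640,480));b=cv2.resize(top[100:290,150:390],(720,570))
save('w2.png',a);save('t2.png',b)
E
```

```text
t 10.47 p [ 0.4568 -0.3048  0.2525] yaw -1.804 z [-0.003  0.001 -1.   ] F [0.4 0.8 0.1] w 0.087 q [ 0.72  0.17 -0.25  1.61  0.04  1.38 -1.33]
(np.float64(244.720777863922), np.float64(173.8720328847232))
```

View pics/w2.png

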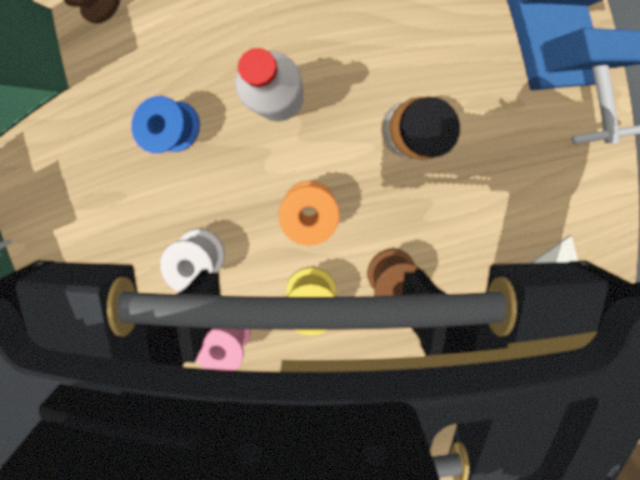

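View pics/t2.png

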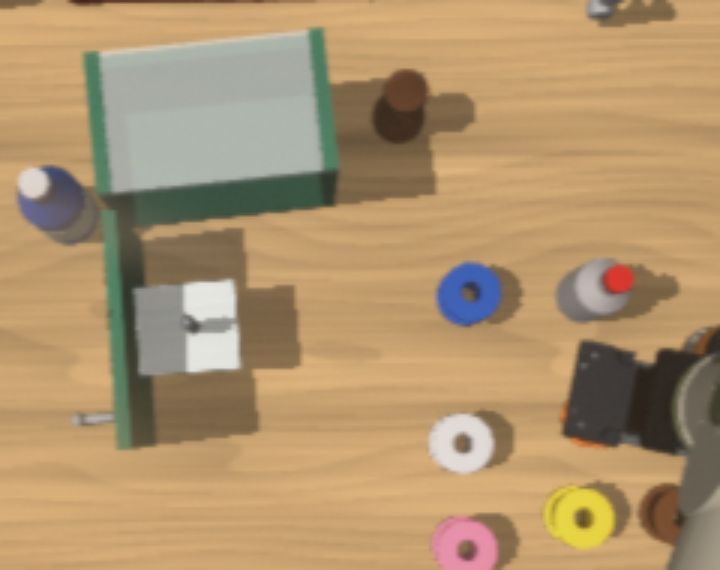

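The wrist view shows the orange flange centred at (309,214) of 640x480. The top view shows the door square open, with the spindle tip at about crop (190,323). Now compute both positions.

```bash
python3 - <<'E'
from h import *
i,K,T=cam('wrist')
m=cv2.inRange(cv2.cvtColor(i,cv2.COLOR_RGB2HSV),(5,110,200),(18,255,255))[140:205,215:280]
c=max(cv2.findContours(m,0,2)[0],key=cv2.contourArea);e=cv2.minEnclosingCircle(c);print(e,cv2.contourArea(c))
u,v=215+e[0][0],140+e[0][1]
print('orange',onz(K,T,u,v,.06,True))
i,K,T=cam('top')
f=lambda x,y,z:onz(K,T,150+(x+.5)/3-.5,100+(y+.5)/3-.5,z)
print('spin tip',f(190,323,.178))
for x,y in((105,212),(117,212),(117,448),(131,448)):print('door top',f(x,y,.197))
for x,y in((134,289),(235,280),(239,369),(139,374)):print('plate',f(x,y,.108))
print('bar',f(76,419,.09))
E
```

```text
((34.475154876708984, 31.425466537475586), 25.81639862060547) 1832.0
orange [ 0.4597 -0.3031  0.06  ]
spin tip [0.5471 0.0984 0.178 ]
door top [0.6474 0.1729 0.197 ]
door top [0.6472 0.162  0.197 ]
door top [0.4352 0.1622 0.197 ]
door top [0.4351 0.1498 0.197 ]
plate [0.5866 0.1584 0.108 ]
plate [0.5939 0.0607 0.108 ]
plate [0.5078 0.0577 0.108 ]
plate [0.5044 0.1538 0.108 ]
bar [0.4624 0.2174 0.09  ]
```

>>> play_rows:
  commands:
    - [0.1,0.3,-3.5,0,0,0,8.7]
    - [0,0,-3.5,0,0,0,8.7]
    - [0,0,-3.5,0,0,0,8.7]
    - [0,0,-3.5,0,0,0,8.7]
    - [0,0,0,0,0,0,8.7]

```text
time: 11.3
ee_pos: [0.4589, -0.2978, 0.1131]
eef_rot: [-0.623, 0.782, 0.002, -0.001]
ft_force: [-1.3, 0.4, 0.6]
width: 0.0871
```

```bash
python3 - <<'E'
from h import *
st()
i,K,T=cam('wrist')
hs=cv2.cvtColor(i,cv2.COLOR_RGB2HSV)
m=cv2.inRange(hs,(5,110,180),(18,255,255))
c=max(cv2.findContours(m,0,2)[0],key=cv2.contourArea);e=cv2.fitEllipse(c);print(e,cv2.contourArea(c))
print('flange',onz(K,T,*e[0],.06,True))
save('w3.png',i)
E
```

```text
t 11.3 p [ 0.4589 -0.2978  0.1131] yaw -1.796 z [-0.003  0.002 -1.   ] F [-1.3  0.4  0.6] w 0.0871 q [ 0.71  0.27 -0.25  1.79  0.07  1.1  -1.36]
((254.70223999023438, 203.4361114501953), (74.02379608154297, 85.97917938232422), 174.62908935546875) 4695.0
flange [ 0.4604 -0.3029  0.06  ]
```

View pics/w3.png

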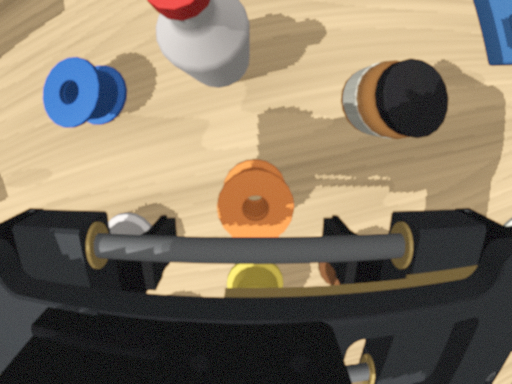

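The wrist view shows the top flange centred at about (256,205) px, with nothing between it and the fingers.

```bash
python3 - <<'E'
from h import *
i,K,T=cam('wrist')
for u,v in((256,205),(218,205),(294,205),(256,167),(256,207)):print(onz(K,T,u,v,.06,True))
E
```

```text
[ 0.4595 -0.3044  0.06  ]
[ 0.466  -0.2761  0.06  ]
[ 0.4529 -0.3328  0.06  ]
[ 0.4881 -0.3108  0.06  ]
[ 0.458 -0.304  0.06 ]
```

>>> play_rows:
  commands:
    - [0,-0.5,-2,0,0,0,8.7]
    - [0,0,-2,0,0,0,8.7]
    - [0,0,-2,0,0,0,8.7]
    - [0,0,-1.8,0,0,0,8.7]
    - [0,0,0,0,0,0,8.7]
    - [0,0,0,0,0,0,5]
    - [0,0,0,0,0,0,5]
    - [0,0,0,0,0,0,4]
    - [0,0,0,0,0,0,4]
    - [0,0,0,0,0,0,4]
    - [0,0,0,0,0,0,4]
  grip_force: 20

```text
time: 12.78
ee_pos: [0.46, -0.3044, 0.0369]
eef_rot: [-0.622, 0.783, -0.0, 0.0]
ft_force: [-1.4, 1.6, 5.7]
width: 0.0581
```

```bash
python3 -c "
from h import *
st()"
```

```text
t 12.78 p [ 0.46   -0.3044  0.0369] yaw -1.798 z [ 0. -0. -1.] F [-1.4  1.6  5.7] w 0.0581 q [ 0.71  0.37 -0.24  1.84  0.11  0.95 -1.38]
```

>>> play_rows:
  commands:
    - [0,0,2,0,0,0,4]
    - [0,0,4,0,0,0,4]
    - [0,0,4,0,0,0,4]
    - [0,0,4,0,0,0,4]
    - [0,0,4,0,0,0,4]
    - [0,0,4,0,0,0,4]
    - [0,0,2,0,0,0,4]

```text
time: 13.65
ee_pos: [0.4601, -0.3047, 0.2785]
eef_rot: [-0.622, 0.783, -0.001, 0.0]
ft_force: [0.3, -0.4, -3.0]
width: 0.058
```

>>> play_rows:
  commands:
    - [0.5,2.2,0,0,0,0.1,4]
    - [0.5,2.2,0,0,0,0.1,4]
    - [0.5,2.2,0,0,0,0.1,4]
    - [0.5,2.2,0,0,0,0.1,4]
    - [0.5,2.2,0,0,0,0.1,4]
    - [0.5,2.2,0,0,0,0.1,4]
    - [0.5,2.2,0,0,0,0.1,4]
    - [0.5,2.2,0,0,0,0.1,4]
    - [0.5,2.2,0,0,0,0.1,4]
    - [0.5,2.2,0,0,0,0.1,4]
    - [0.5,2.2,0,0,0,0.1,4]
    - [0.5,2.2,0,0,0,0.1,4]
    - [0.5,2.2,0,0,0,0.1,4]
    - [0.5,2.2,0,0,0,0.1,4]
    - [0.5,2.2,0,0,0,0.1,4]
    - [0.5,2.2,0,0,0,0.1,4]
    - [0.5,2.2,0,0,0,0.1,4]
    - [0.1,2.2,0,0,0,0.1,4]
    - [0,0.8,0,0,0,0.05,4]
    - [0,0,0,0,0,0,4]

```text
time: 16.15
ee_pos: [0.5456, 0.0995, 0.2763]
eef_rot: [1.0, 0.026, -0.0, 0.0]
ft_force: [0.0, -0.2, -1.7]
width: 0.0581
```

```bash
python3 - <<'E'
from h import *
st()
i,K,T=cam('side');save('s3.png',cv2.resize(i[90:250,150:330],None,fx=3.3,fy=3.3,interpolation=cv2.INTER_CUBIC))
i,K,T=cam('top');save('t3.png',i)
E
```

```text
t 16.15 p [0.5456 0.0995 0.2763] yaw 0.052 z [-0. -0. -1.] F [ 0.  -0.2 -1.7] w 0.0581 q [ 0.33  0.22 -0.69  1.54  0.14  1.44 -0.31]
```

View pics/s3.png

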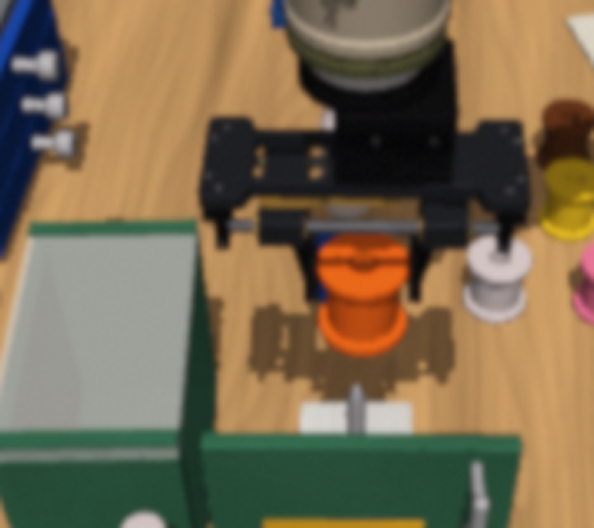

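The side view shows the bobbin hanging upright, with its top flange at crop (364,268), bottom flange columns 319 to 408, and the spindle tip at (357,386). Now compare in metres.

```bash
python3 - <<'E'
from h import *
i,K,T=cam('side')
f=lambda x,y,z:onz(K,T,150+(x+.5)/3.3-.5,90+(y+.5)/3.3-.5,z)
print('tip',f(357,387,.178))
P=lambda p:((proj(K,T,p)-[150,90]+.5)*3.3-.5).round(1)
print('tip pred',P((.546,.0987,.178)),'foot',P((.546,.0987,.108)))
m=cv2.inRange(cv2.cvtColor(i,cv2.COLOR_RGB2HSV),(3,180,90),(14,255,255));m[:150]=0;m[200:]=0;m[:,:240]=0;m[:,280:]=0
n,l,s,ce=cv2.connectedComponentsWithStats(m);k=1+s[1:,4].argmax();print(s[k],ce[k])
# predicted silhouette
a=np.linspace(0,6.28,90)
def ext(cx,cy,z):
    q=np.array([proj(K,T,(cx+.03*np.cos(t),cy+.03*np.sin(t),z)) for t in a]);return q.min(0),q.max(0)
for z in(.2394,.2474,.2914,.2994):print(z,ext(.5456,.0995,z))
for z,rows in((.2394,None),):pass
for v in range(160,200,3):
    x=np.where(m[v])[0]
    if len(x):print(v,x.min(),x.max())
E
```

```text
tip [0.5474 0.1004 0.178 ]
tip pred [359.2 385.3] foot [358.5 444. ]
[246 161  28  37 883] [259.60362401 178.37032843]
0.2394 (array([245.4, 179.5]), array([272.3, 199.3]))
0.2474 (array([245.3, 177. ]), array([272.4, 196.9]))
0.2914 (array([244.9, 162.9]), array([273.1, 183. ]))
0.2994 (array([244.8, 160.2]), array([273.3, 180.3]))
163 250 271
166 246 273
169 246 273
172 246 273
175 248 272
178 250 270
181 249 270
184 246 272
187 246 273
190 247 272
193 249 270
196 253 266
```

Bobbin centre is about (-1, -2.5) mm from the TCP, and the spindle is at about (0.5465, 0.099). Shift by (+0.2, +0.3) cm and lower.

>>> play_rows:
  commands:
    - [0.2,0.3,0,0,0,0,4]
    - [0,0,-2,0,0,0,4]
    - [0,0,-2,0,0,0,4]
    - [0,0,-1,0,0,0,4]
    - [0,0,-1,0,0,0,4]
    - [0,0,-1,0,0,0,4]
    - [0,0,-1,0,0,0,4]
    - [0,0,-1,0,0,0,4]
    - [0,0,0,0,0,0,4]

```text
time: 17.42
ee_pos: [0.5473, 0.1025, 0.1857]
eef_rot: [1.0, 0.026, -0.001, 0.0]
ft_force: [-0.3, 0.6, -1.9]
width: 0.058
```

```bash
python3 -c "
from h import *
st();i,K,T=cam('side');save('s4.png',cv2.resize(i[90:250,150:330],None,fx=3.3,fy=3.3,interpolation=cv2.INTER_CUBIC))"
```

```text
t 17.43 p [0.5473 0.1025 0.1857] yaw 0.052 z [-0.001 -0.    -1.   ] F [-0.3  0.6 -1.9] w 0.058 q [ 0.32  0.28 -0.68  1.66  0.18  1.27 -0.35]
```

No contact force with the bobbin's foot 29 mm below the spindle tip, so it is threaded. Lower on.

>>> play_rows:
  commands:
    - [0,0,-1,0,0,0,4]
    - [0,0,-1,0,0,0,4]
    - [0,0,-1,0,0,0,4]
    - [0,0,-0.6,0,0,0,4]
    - [0,0,-0.4,0,0,0,4]
    - [0,0,0,0,0,0,4]

```text
time: 18.23
ee_pos: [0.5477, 0.1026, 0.1464]
eef_rot: [1.0, 0.026, -0.0, -0.0]
ft_force: [0.2, -0.2, -1.0]
width: 0.0579
```

```bash
python3 -c "
from h import *
st()"
```

```text
t 18.23 p [0.5477 0.1026 0.1464] yaw 0.052 z [-0.  0. -1.] F [ 0.2 -0.2 -1. ] w 0.0579 q [ 0.31  0.31 -0.68  1.71  0.21  1.19 -0.37]
```

>>> play_rows:
  commands:
    - [0,0,-0.1,0,0,0,4]
    - [0,0,0,0,0,0,8.5]
    - [0,0,0,0,0,0,8.5]
    - [0,0,0,0,0,0,8.5]
    - [0,0,0,0,0,0,8.5]
    - [0,0,2,0,0,0,8.5]
    - [0,0,4,0,0,0,8.5]
    - [0,0,4,0,0,0,8.5]
    - [0,0,4,0,0,0,8.5]
    - [0,0,2,0,0,0,8.5]
    - [-5,0,0,0,0,0,8.5]
    - [-5,0,0,0,0,0,8.5]
    - [0,0,0,0,0,0,8.5]

```text
time: 19.85
ee_pos: [0.4456, 0.1029, 0.3063]
eef_rot: [1.0, 0.026, 0.001, 0.001]
ft_force: [-0.2, -0.2, 0.2]
width: 0.085
```

```bash
python3 - <<'E'
from h import *
st();i,K,T=cam('side');j,K2,T2=cam('top')
a=cv2.resize(i[130:250,180:300],(480,480),interpolation=cv2.INTER_CUBIC);b=cv2.resize(j[130:260,160:240],(295,480),interpolation=cv2.INTER_CUBIC)
save('s5.png',np.hstack([a,b]))
E
```

```text
t 19.85 p [0.4456 0.1029 0.3063] yaw 0.053 z [ 0.002 -0.003 -1.   ] F [-0.2 -0.2  0.2] w 0.085 q [ 0.41 -0.05 -0.7   1.71 -0.03  1.47 -0.23]
```

View pics/s5.png

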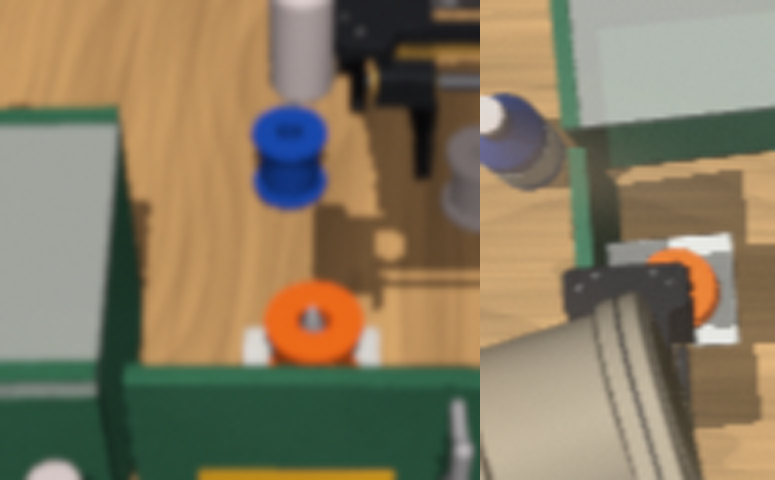

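The view shows the bobbin upright and seated in the middle of the plate, with the spindle tip showing in its bore. Now re-grip the handle.

>>> play_rows:
  commands:
    - [0.4,2.4,0,0,0,0.027,3]
    - [0.4,2.4,0,0,0,0,3]
    - [0.4,2.4,0,0,0,0,3]
    - [0.5,2.3,0,0,0,0,3]
    - [0,0,-3,0,0,0,3]
    - [0,0,-3,0,0,0,3]
    - [0,0,-3,0,0,0,3]
    - [0,0,-3,0,0,0,3]
    - [0,0,-3,0,0,0,3]
    - [0,0,-0.6,0,0,0,3]
    - [0,0,0,0,0,0,0]
    - [0,0,0,0,0,0,0]
    - [0,0,0,0,0,0,0]
    - [0,0,0,0,0,0,0]

```text
time: 21.7
ee_pos: [0.4617, 0.1993, 0.1504]
eef_rot: [0.999, 0.041, -0.002, -0.0]
ft_force: [-17.9, 1.6, 12.3]
width: 0.0104
```

```bash
python3 - <<'E'
from h import *
from scipy.optimize import least_squares
st()
P=np.array([(.5801,-.0007),(.4744,.103),(.4625,.1985)])
s=least_squares(lambda h:np.hypot(*(P-h).T)-.18926,[.649,.174]);print(s.x,s.fun)
H=s.x
off=np.arctan2(.035,.186)
d=np.array(r.read_state()['ee_pos'])[:2]-H;al=np.arctan2(d[1],d[0]);print('alpha',al)
# direction angle of handle = ps - pi/2 - off ; 
ps=((al+np.pi/2+off)+np.pi)%(2*np.pi)-np.pi;print('psi',ps)
hp=lambda ps:H+.186*np.array([np.sin(ps),-np.cos(ps)])-.035*np.array([np.cos(ps),np.sin(ps)])
a=ps+.055*np.arange(31);Q=np.array([hp(x) for x in a]);print((np.diff(Q,axis=0)*100).round(2).tolist(),Q[-1],a[-1])
E
```

```text
t 21.7 p [0.4617 0.1993 0.1504] yaw 0.081 z [-0.005 -0.    -1.   ] F [-17.9   1.6  12.3] w 0.0104 q [ 0.24  0.21 -0.81  1.83  0.16  1.17 -0.54]
[0.64994564 0.17494987] [-0.00023278  0.00045836 -0.00034076]
alpha 3.0128890331025193
psi -1.5135028574880085
[[-0.11, -1.04], [-0.05, -1.04], [0.01, -1.04], [0.07, -1.04], [0.12, -1.03], [0.18, -1.03], [0.24, -1.01], [0.29, -1.0], [0.35, -0.98], [0.4, -0.96], [0.45, -0.94], [0.5, -0.91], [0.55, -0.88], [0.6, -0.85], [0.65, -0.82], [0.69, -0.78], [0.73, -0.74], [0.77, -0.7], [0.81, -0.66], [0.84, -0.61], [0.88, -0.56], [0.9, -0.51], [0.93, -0.46], [0.96, -0.41], [0.98, -0.36], [1.0, -0.3], [1.01, -0.25], [1.02, -0.19], [1.03, -0.14], [1.04, -0.08]] [ 0.64058089 -0.01408268] 0.1364971425119914
```

>>> play_rows:
  commands:
    - [-0.3,-1.0,0,0,0,0.055,0]
    - [-0.05,-1.04,0,0,0,0.055,0]
    - [0.01,-1.04,0,0,0,0.055,0]
    - [0.07,-1.04,0,0,0,0.055,0]
    - [0.12,-1.03,0,0,0,0.055,0]
    - [0.18,-1.03,0,0,0,0.055,0]
    - [0.24,-1.01,0,0,0,0.055,0]
    - [0.29,-1.0,0,0,0,0.055,0]
    - [0.35,-0.98,0,0,0,0.055,0]
    - [0.4,-0.96,0,0,0,0.055,0]

```text
time: 22.95
ee_pos: [0.4778, 0.096, 0.1505]
eef_rot: [0.951, 0.31, -0.0, 0.0]
ft_force: [-2.8, -0.7, -0.0]
width: 0.0103
```

```bash
python3 -c "
from h import *
st()"
```

```text
t 22.95 p [0.4778 0.096  0.1505] yaw 0.631 z [-0.    -0.001 -1.   ] F [-2.8 -0.7 -0. ] w 0.0103 q [ 0.46  0.16 -0.8   1.87  0.13  1.16  0.24]
```

>>> play_rows:
  commands:
    - [0.45,-0.94,0,0,0,0.055,0]
    - [0.5,-0.91,0,0,0,0.055,0]
    - [0.55,-0.88,0,0,0,0.055,0]
    - [0.6,-0.85,0,0,0,0.055,0]
    - [0.65,-0.82,0,0,0,0.055,0]
    - [0.69,-0.78,0,0,0,0.055,0]
    - [0.73,-0.74,0,0,0,0.055,0]
    - [0.77,-0.7,0,0,0,0.055,0]
    - [0.81,-0.66,0,0,0,0.055,0]

```text
time: 24.08
ee_pos: [0.5362, 0.024, 0.1506]
eef_rot: [0.846, 0.534, 0.001, 0.0]
ft_force: [1.1, 4.4, -2.9]
width: 0.0103
```

```bash
python3 -c "
from h import *
st()"
```

```text
t 24.07 p [0.5362 0.024  0.1506] yaw 1.126 z [ 0.002  0.001 -1.   ] F [ 1.1  4.4 -2.9] w 0.0103 q [ 0.56  0.28 -0.79  1.76  0.22  1.19  0.83]
```

>>> play_rows:
  commands:
    - [0.84,-0.5,0,0,0,0.055,0]
    - [0.88,-0.54,0,0,0,0.055,0]
    - [0.9,-0.51,0,0,0,0.055,0]
    - [0.93,-0.46,0,0,0,0.055,0]
    - [0.96,-0.41,0,0,0,0.055,0]
    - [0.98,-0.36,0,0,0,0.055,0]
    - [1.0,-0.3,0,0,0,0.055,0]

```text
time: 24.95
ee_pos: [0.601, -0.0073, 0.1506]
eef_rot: [0.728, 0.685, 0.0, 0.0]
ft_force: [0.2, 2.4, -1.3]
width: 0.0102
```

```bash
python3 -c "
from h import *
st()"
```

```text
t 24.95 p [ 0.601  -0.0073  0.1506] yaw 1.511 z [ 0.001  0.    -1.   ] F [ 0.2  2.4 -1.3] w 0.0102 q [ 0.56  0.44 -0.8   1.59  0.33  1.25  1.21]
```

>>> play_rows:
  commands:
    - [1.0,-0.23,0,0,0,0.055,0]
    - [1.0,-0.18,0,0,0,0.055,0]
    - [0.6,-0.08,0,0,0,0.03,0]
    - [0.3,-0.03,0,0,0,0.015,0]
    - [0.3,0,0,0,0,0.015,0]
    - [0,0,0,0,0,0,0]

```text
time: 25.7
ee_pos: [0.632, -0.0127, 0.1505]
eef_rot: [0.668, 0.744, -0.0, 0.0]
ft_force: [-5.4, -0.1, 9.2]
width: 0.0103
```

```bash
python3 -c "
from h import *
st()"
```

```text
t 25.7 p [ 0.632  -0.0127  0.1505] yaw 1.679 z [-0.    -0.001 -1.   ] F [-5.4 -0.1  9.2] w 0.0103 q [ 0.54  0.52 -0.81  1.5   0.38  1.29  1.37]
```

>>> play_rows:
  commands:
    - [0.2,0,0,0,0,0,0]
    - [0.1,0,0,0,0,0,0]
    - [0,0,0,0,0,0,0]

```text
time: 26.08
ee_pos: [0.6325, -0.0127, 0.1502]
eef_rot: [0.668, 0.744, -0.003, -0.002]
ft_force: [-19.1, -2.5, 15.1]
width: 0.0104
```

```bash
python3 -c "
from h import *
st()"
```

```text
t 26.07 p [ 0.6325 -0.0127  0.1502] yaw 1.679 z [-0.006 -0.002 -1.   ] F [-19.1  -2.5  15.1] w 0.0104 q [ 0.54  0.52 -0.81  1.49  0.38  1.3   1.37]
```

The door stops hard at 19 N (expected shut position). Release, lift and retreat.

>>> play_rows:
  commands:
    - [0,0,0,0,0,0,3]
    - [0,0,0,0,0,0,3]
    - [0,0,0,0,0,0,3]
    - [0,0,3,0,0,0,3]
    - [0,0,4,0,0,0,3]
    - [0,0,4,0,0,0,3]
    - [0,0,4,0,0,0,3]
    - [-5,0,0,0,0,0,3]
    - [-5,0,0,0,0,0,3]
    - [-5,0,0,0,0,0,3]
    - [-3,0,0,0,0,0,3]
    - [0,0,0,0,0,0,3]

```text
time: 27.58
ee_pos: [0.4542, -0.0129, 0.3001]
eef_rot: [0.668, 0.744, -0.001, 0.002]
ft_force: [0.6, -0.4, -0.5]
width: 0.0302
```

```bash
python3 - <<'E'
from h import *
st();j,K,T=cam('top');i,_,_=cam('side')
a=cv2.resize(j[100:295,150:415],None,fx=1.9,fy=1.9,interpolation=cv2.INTER_CUBIC)
b=cv2.resize(i[130:300,130:270],(int(140*a.shape[0]/170),a.shape[0]),interpolation=cv2.INTER_CUBIC)
o=np.hstack([a,b]);print(o.shape);save('t6.png',o[:,:800])
E
```

```text
t 27.57 p [ 0.4542 -0.0129  0.3001] yaw 1.678 z [ 0.001 -0.003 -1.   ] F [ 0.6 -0.4 -0.5] w 0.0302 q [ 0.87 -0.06 -0.89  1.72 -0.04  1.46  1.66]
(370, 808, 3)
```

View pics/t6.png

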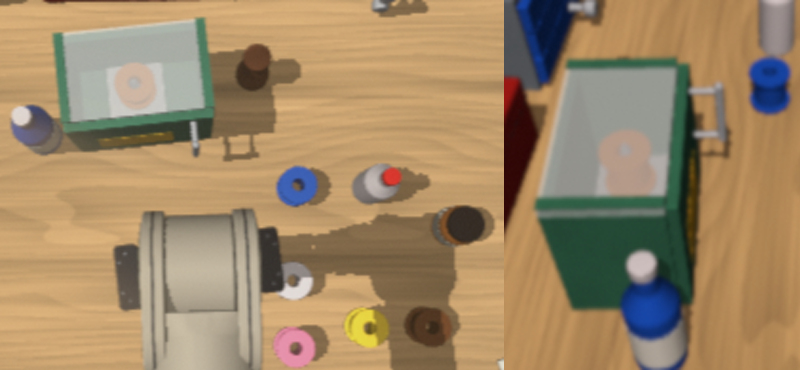

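```bash
python3 -c "
from h import *
print(r.close_job())"
```

```text
the job is handed in; nothing more can be done
None
```

The orange bobbin is on the spindle inside the cabinet and the door is shut. I handed the job in at about 27.6 s of the 72 s allowed.

I opened the door by its handle to about 1.6 rad. I gripped the orange bobbin by its top flange, lowered it onto the spindle until it rested on the plate, and swung the door shut by the handle.

What the last checks showed:
- **Door:** it stopped against the cabinet with about 19 N of push, and the handle was within about 1 mm of the computed shut position. The final pictures show it flush with the front.
- **Bobbin:** it stands upright on its plate under the clear roof, with the spindle tip visible in its bore.
- **Other objects:** those in the final view look unmoved. The screwdriver was out of that view, but the arm did not pass over it. The gripper is clear of everything.

**Disagreements:** my hinge estimate was a few mm off, which gave up to about 27 N at the wrist on the handle until I corrected the arc. The side view put the held bobbin about 2.5 mm off the gripper centre, with a possible slight tilt. I corrected for that before lowering, and it went on without noticeable contact force.

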